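# Flip the round hall marker

### The arm

A 6-joint arm with a two-finger parallel gripper is mounted at the origin on the work surface. World frame = base frame: x ahead of the robot, y to its left, z up, the work surface at z = 0. Lengths are in m, angles in rad, forces in N, time in s.
With the tool pointing down it reaches from about 0.375 to 0.925 m from the base axis. Payload 5.7 kg.
Tool frame: the origin (TCP) lies midway between the tips of the shut fingers; the grasp point (between the pads) lies 19 mm behind it; z points along the fingers, y is the line along which they close (so a half turn about z gives the same grasp; the last joint's range is limited). The gripper opens to 88 mm and grips with 3 to 60 N. Pads are 20 mm wide; open, the fingers measure 115 mm over their backs; the gripper's body (75 mm by 178 mm) begins 61 mm behind the grasp point.
Start: joints at [1.183, 0.359, 1.51, -0, 1.272, -0.115], TCP at [0.162, 0.578, 0.223] pointing down, gripper open.
Joint ranges: [-2.97, 2.97], [-1.01, 2.36], [0.21, 2.38], [-0.96, 4.11], [0.2, 2.71], [-2.98, 2.98]. Speed limits (rad/s): [2.39, 2.39, 3.14, 3.14, 3.14, 3.14].

### API

Orientations are given as a unit quaternion [w, x, y, z].
In Python, from plant import r gives the robot as it stands. The module is installed in compiled form; this text tells all that it offers.
- The arm moves only by the shell command python3 -m creep 'ROWS' [FORCE]. ROWS is JSON, a list that holds one entry, the list of rows, each a list of 5 numbers: the shift along the tool's x, y, z in mm, then the turn about the tool's z in rad, then the opening, from -1 (shut) to 1 (fully open), so that 0 is half open. A call has exactly 5 rows; each row is the pose to reach, as a shift and turn from the pose commanded when the call began, along the tool's axes at that moment; what a row does not reach only later rows make up. A row lasts 1/10 s, in which the tool goes at most 50 mm and 8.59 degrees, less where a joint would pass 70% of its speed; a pose out of reach is approached as far as the arm can. A call with a gripper value outside its range is refused whole. The fingers move at their own pace and stop on an object; FORCE is the grip in N (left out, the last holds). Time passes only in rows, so rows that repeat a pose let the fingers close, or fill a call up. It gives the time, the measured TCP pose, the force, the opening and the grip force at its end, in the units of the state.
- r.state(): the state, without advancing time (a new reading comes with each control period).
- r.camera(name): name is "scene" or "top"; returns the picture (480x640x3 uint8, red, green, blue); there is no depth.
- r.get_calibration(name): a dict with "K" (3x3 intrinsics, pixels), "rvec" (rotation vector, rad) and "tvec" (3), from world to camera coordinates, as OpenCV has them. Camera axes: x right, y down, z forward; pixel columns grow to the right and rows downward; lengths in m; the calibration is good to about 2 mm. A picture is of the moment at which its call begins. get_calibration takes no time and is no camera call.
- r.close_job(): hands the job in; it is judged then, once.
The state is a dict: "time_s": time; "joint_positions": joint angles; "joint_velocities": joint speeds; "joint_torque": joint torques, N m; "tcp_pos": TCP position; "eef_rot": TCP orientation; "force": force on the tool from outside, world axes, zero at the start; "ft_torque": the same for the moment, N m; "gripper_width": finger opening in m; "finger_force": force on a finger pad.
Only numpy, scipy, OpenCV 4.12 (cv2) and the standard library are available. Lean on these libraries where they do the work, as an engineer would, in place of code of your own. Each camera call takes 0.05 s, during which the arm holds its last target. There are 200 camera calls.

### The job

On the hall table stand two flip markers; turn the paddle of the one with the round paddle right over its pivot, half a turn, until it lies level on its other rest and shows the face with the ring. Use only the outside of the fingers and do not force it: press the short tail down to raise the paddle, then push the paddle over and press it down onto the rest. Do not grip or lift the marker, keep its stand standing in its place, and leave the square marker and the small things lying about as they are.

Things in the scene. Friction and masses are not known exactly. Their poses are not given: they have to be found in the camera images.
- round_stand: Round marker's loose stand, about 0.75 kg: marble base 170 (x) x 100 (y) x 18 mm. Origin: centre of underside, z up. Pivot along y, 70 mm above the origin, between cheeks at y = +-38 mm (12 mm along x, 5 along y, tops at 78 mm). Rest posts, 10 mm across, at x = +-55, y = 0, tops at 67 mm. 
- round_paddle (a joint): Hinge of the round paddle, rad. 0: level to the stand's -x on one rest, tail level to +x; pi/2: straight up, tail down; pi: level to +x on the other rest. Stops at 0 and pi. Stiff hinge (friction 0.04 N m, no spring): stays at any angle. Pressing the tail down raises the paddle. At the start it lies between 0 and 0.25.
- round_face (a point): Centre of the round paddle's disc: wood, 56 mm across, 6 mm thick, 44 mm from the pivot (far rim at 72 mm), on a 24 mm wide neck. This point is mid-thickness, in the plate's plane through the pivot, and moves with it. z points out of the plain face (up at joint 0); the opposite face has an inlaid ring 38 mm across.
- round_tail (a point): Middle of the round paddle's short tail, mid-thickness, 20 mm from the pivot on the side opposite the disc: a plate 56 mm wide along the pivot, 6 mm thick, reaching 34 mm from the pivot. Rigid with the disc; axes as round_face.
- square_face (a point): Centre of the square marker's paddle: 56 x 56 x 6 mm, 44 mm from its pivot (far edge at 72 mm), with a tail like the round one's. Leave alone.
- square_stand: Square marker's loose stand, about 0.75 kg: marble base 170 (x) x 100 (y) x 18 mm. Origin: centre of underside, z up. Pivot along y, 70 mm above the origin, between cheeks at y = +-38 mm (12 mm along x, 5 along y, tops at 78 mm). Rest posts, 10 mm across, at x = +-55, y = 0, tops at 67 mm. To be left alone.
- square_paddle (a joint): Hinge of the square paddle, rad. 0: level to the stand's -x on one rest, tail level to +x; pi/2: straight up, tail down; pi: level to +x on the other rest. Stops at 0 and pi. Stiff hinge (friction 0.04 N m, no spring): stays at any angle. Pressing the tail down raises the paddle. Starts near 0 and is to be left alone.
- tray: Rattan-edged tray, fixed, 160 (x) x 340 (y) x 25 mm high, origin at the centre of its underside, holding small things; behind the markers.
- trinket_box: Glass trinket box, shut, 48 x 63 x 34 mm, in the tray; origin at the centre of its underside. Leave alone.
- carabiner: Aluminium carabiner lying in the tray, 70 x 42 x 10 mm; origin at its centre, on its underside. Leave alone.
- magnet: Round ceramic magnet, 32 mm across, 8 mm thick, in the tray; origin under its centre. Leave alone.
- torch: Small red torch lying on the table between the markers, 86 (its x) x 24 x 14 mm; origin at the centre of its underside. Leave alone.
- bottle_cap: Steel bottle cap on the table between the markers, 32 mm across, 6 mm high; origin under its centre. Leave alone.
Mind the look-alikes: they are no part of the job. What is shaped like the round_stand but turquoise is not meant.

How it is judged:
By the outcome, as a careful person would: the job done as asked, in the order asked, and still so for the second after the job is handed in, with the robot touching nothing.
It also fails if it takes over 45 s, if anything falls off the work surface, if the arm or the gripper's body presses on something with over 40 N, if the wrist force passes 120 N, or if a joint passes its speed limit or range.

## Working session

There is one attempt and no reset: what is moved stays moved. The work goes in short steps, Python scripts to look and compute and a shell command to move; the robot and the scene stay as the last step left them, time stands still between calls to the robot, and variables do not carry over. Pictures are saved under pics/ and viewed, at most 10 in all, crops included, and the job is handed in when it is done.

```bash
mkdir -p pics; python3 - <<'E'
from plant import r
import cv2
for n in("scene","top"):
    cv2.imwrite(f"pics/{n}0.png",r.camera(n)[:,:,::-1]); c=r.get_calibration(n);print(n,c)
s=r.state();print(s["time_s"],s["tcp_pos"],s["eef_rot"],s["gripper_width"],s["force"])
E
```

```text
scene {'K': array([[488.73203792,   0.        , 321.41004381],
       [  0.        , 488.73203792, 236.80263263],
       [  0.        ,   0.        ,   1.        ]]), 'rvec': array([ 1.75321501,  1.95884069, -0.65070152]), 'tvec': array([-0.0283665 , -0.39939941,  1.20458116])}
top {'K': array([[566.43845274,   0.        , 319.55162729],
       [  0.        , 566.43845274, 241.86561592],
       [  0.        ,   0.        ,   1.        ]]), 'rvec': array([ 2.15849187, -2.11196259,  0.15089307]), 'tvec': array([0.0576198 , 0.56390973, 0.95548244])}
0.1 [0.16142346 0.57722952 0.22189481] [-2.05361088e-04  1.35971980e-01  9.90712338e-01 -8.00663690e-04] 0.08747255569214135 [-0.32839926  0.47220727  0.69553347]
```

View pics/scene0.png

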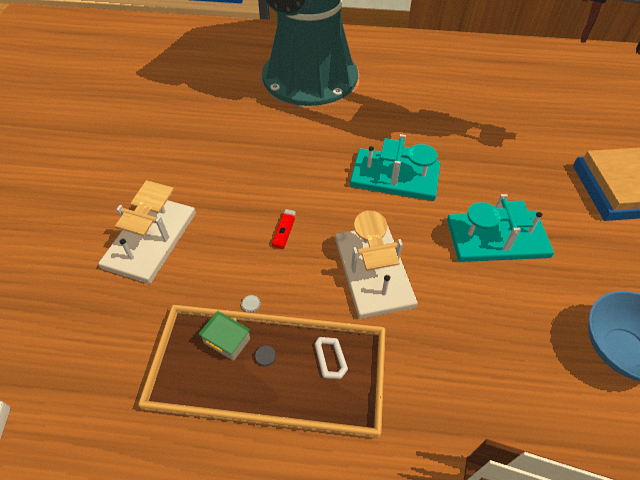

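View pics/top0.png

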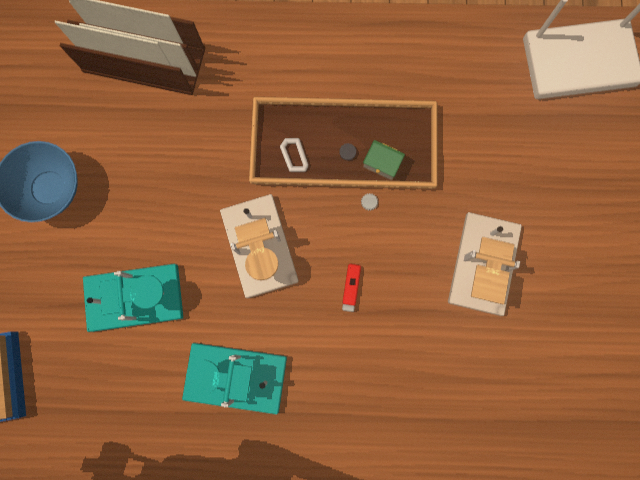

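The scene shows four flip markers. In the top picture they are: white marble with a round wooden paddle at (258,248), white marble with a square paddle at (490,265), and two turquoise look-alikes at (132,297) and (234,380). The white one at (258,248), scene (375,260), fits because it has a round wooden paddle and isn't turquoise. I'll confirm it in an enlarged crop.

```bash
python3 - <<'E'
import cv2,numpy as np
a=cv2.imread("pics/top0.png")[185:305,210:310];b=cv2.imread("pics/scene0.png")[203:323,325:425]
f=lambda i:cv2.resize(i,None,fx=4,fy=4,interpolation=cv2.INTER_CUBIC)
cv2.imwrite("pics/crop0.png",np.hstack([f(a),f(b)]))
E
```

```text
(no output)
```

View pics/crop0.png

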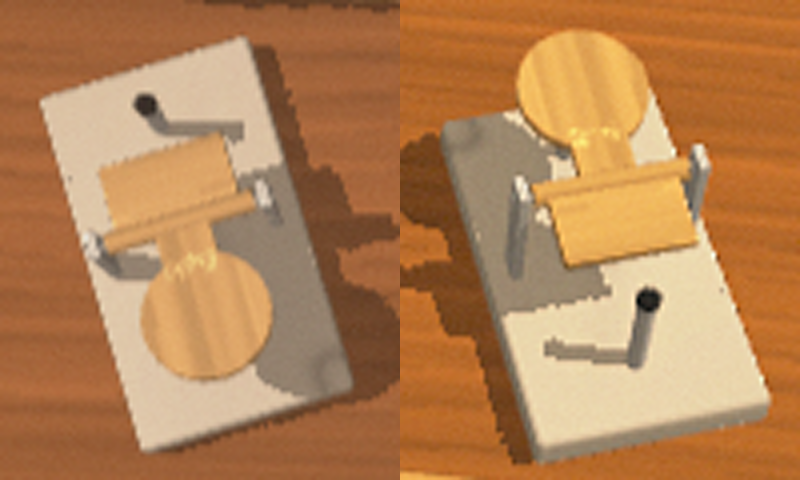

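The crop confirms it: a round wooden paddle on white marble, plain face up, with the disc lying to the stand's -x. In the left (top) crop the disc is at (207,313), the free post at (146,104) and the cheeks at (95,243) and (263,190). Next I'll fit the stand pose and the joint angle.

```bash
cat > h.py <<'E'
import numpy as np,cv2
from scipy.optimize import least_squares
from plant import r
C={n:r.get_calibration(n) for n in("top","scene")}
def proj(n,P):
    c=C[n];return cv2.projectPoints(np.array(P,float).reshape(-1,3),c["rvec"],c["tvec"],c["K"],None)[0][:,0]
def w(p,P):  # stand frame -> world
    c,s=np.cos(p[2]),np.sin(p[2]);P=np.atleast_2d(np.array(P,float))
    return P@np.array([[c,s,0],[-s,c,0],[0,0,1]])+[p[0],p[1],0]
def pad(th,d,lat=0,h=0): # point on plate, d toward disc, h out of plain face
    c,s=np.cos(th),np.sin(th);return [-d*c+h*s,lat,.07+d*s+h*c]
E
cat > fit.py <<'E'
from h import *
def obs(th):
    return {"top":[([-.055,-.05,.018],(143,452)),([-.055-.03,.05,.018],(352,385))],}
# model points and crop pixels
base=[(.085,.05,.018),(.085,-.05,.018),(-.085,.05,.018),(-.085,-.05,.018),(.055,0,.067)]
ck=[(0,.038,.078),(0,-.038,.078)]
T=np.array([(42,100),(246,38),(143,452),(352,385),(146,104),(95,243),(263,190),(207,313),(100,168),(222,135)],float)/4+[209.6,184.6]
S=np.array([(535,443),(768,403),(443,125),(0,0),(648,299),(521,183),(700,152),(583,88),(568,267),(697,243)],float)/4+[224.6,202.6]
def res(p,full=False):
    M=w(p,base+ck+[pad(p[3],.044,0,.003),pad(p[3],-.034,.028,.003),pad(p[3],-.034,-.028,.003)])
    a=proj("top",M)-T;b=proj("scene",M)-S;b[3]=0
    return np.r_[a,b].ravel()
best=min((least_squares(res,[.6,.0,y,.1],loss="soft_l1") for y in np.arange(0,6.3,.5)),key=lambda s:s.cost)
p=best.x;print(p,best.cost);print(res(p).reshape(2,-1,2).round(1).tolist())
for n,P in dict(tail=pad(p[3],-.02),tailend=pad(p[3],-.034),face=pad(p[3],.044),post=(.055,0,.067)).items(): print(n,w(p,P).round(4))
E
python3 fit.py
```

```text
[0.55953246 0.18056418 0.3231031  0.1725924 ] 374.80024585119054
[[[-0.7, -1.0], [0.7, -1.4], [-0.3, -0.0], [1.0, 0.1], [0.3, -0.2], [-0.3, 0.4], [0.4, 0.6], [-0.0, -0.0], [-0.3, -0.2], [0.2, -1.4]], [[59.4, -11.0], [-57.9, 10.5], [52.0, -10.7], [0.0, 0.0], [-0.1, -0.8], [44.9, -7.3], [-44.8, 8.2], [0.1, -0.8], [32.8, -6.7], [-33.0, 5.3]]]
tail [[0.5782 0.1868 0.0666]]
tailend [[0.5913 0.1912 0.0642]]
face [[0.5184 0.1668 0.0776]]
post [[0.6117 0.198  0.067 ]]
```

```bash
sed -i 's/^S=.*/S=np.array([(768,403),(535,443),(0,0),(443,125),(648,299),(700,152),(521,183),(583,88),(697,243),(568,267)],float)\/4+[224.6,202.6]/; s/b\[3\]=0/b[2]=0/' fit.py; python3 fit.py; python3 -c "
from plant import r
from scipy.spatial.transform import Rotation as R
s=r.state();q=s['eef_rot'];print(s['time_s'],R.from_quat([q[1],q[2],q[3],q[0]]).as_matrix().round(3))"
```

```text
[0.55957976 0.18063564 0.32096546 0.19982615] 6.9710402317436735
[[[-0.6, -1.1], [0.7, -1.4], [-0.4, -0.1], [0.9, 0.2], [0.4, -0.3], [-0.3, 0.3], [0.4, 0.6], [-0.2, -0.3], [-0.2, -0.1], [0.2, -1.2]], [[1.1, -0.8], [0.3, 0.5], [0.0, 0.0], [-0.7, -1.8], [-0.1, -0.8], [0.2, 0.5], [0.0, 0.5], [0.3, -1.1], [0.5, -0.4], [-0.8, -0.4]]]
tail [[0.5782 0.1868 0.066 ]]
tailend [[0.5912 0.1911 0.0633]]
face [[0.5187 0.167  0.0787]]
post [[0.6118 0.198  0.067 ]]
0.1 [[-0.963  0.269 -0.001]
 [ 0.269  0.963 -0.002]
 [ 0.    -0.002 -1.   ]]
```

```bash
cat > st.py <<'E'
from h import *
from scipy.spatial.transform import Rotation as R
s=r.state();q=s["eef_rot"];M=R.from_quat([q[1],q[2],q[3],q[0]]).as_matrix()
a=.321;d=np.array(s["tcp_pos"])-[.5596,.1806,0];B=np.array([[np.cos(a),np.sin(a),0],[-np.sin(a),np.cos(a),0],[0,0,1]])
print("t",s["time_s"],"stand-frame mm",(B@d*1000).round(1),"F",(B@np.array(s["force"])).round(2),"yawerr",round(np.arctan2(*(B@M)[1::-1,1][::1])*1 if 0 else np.arctan2((B@M)[1,0],-(B@M)[0,0]),3),"w",round(s["gripper_width"],4))
E
python3 -m creep '[[[-45,-23,0,-0.14,-1],[-90,-46,0,-0.28,-1],[-135,-69,0,-0.42,-1],[-180,-92,0,-0.56,-1],[-220,-113,0,-0.594,-1]]]' 10; python3 st.py
```

```text
time_s: 0.6
tcp_pos: [0.3391, 0.4128, 0.2224]
eef_rot: [-0.0, -0.162, 0.987, -0.0]
force: [0.9, 0.8, -0.2]
gripper_width: 0.0517
finger_force: 0.0
t 0.6 stand-frame mm [-136.   289.9  222.4] F [ 1.12  0.49 -0.21] yawerr -0.005 w 0.0517
```

```bash
python3 -m creep '[[[-22,-40,0,0,-1],[-44,-80,0,0,-1],[-66,-120,0,0,-1],[-88,-160,0,0,-1],[-110,-200,0,0,-1]]]' >/dev/null; python3 -m creep '[[[-18,-33,15,0,-1],[-36,-65,40,0,-1],[-50,-90,60,0,-1],[-50,-90,80,0,-1],[-50,-90,100,0,-1]]]' ; python3 st.py
```

```text
time_s: 1.6
tcp_pos: [0.5823, 0.1883, 0.1212]
eef_rot: [-0.0, -0.159, 0.987, -0.0]
force: [-0.5, -0.3, 0.1]
gripper_width: 0.0005
finger_force: 0.0
t 1.6 stand-frame mm [2.390e+01 1.000e-01 1.212e+02] F [-0.59 -0.11  0.12] yawerr 0.002 w 0.0005
```

```bash
python3 -m creep '[[[0,0,15,0,-1],[0,0,30,0,-1],[0,0,42,0,-1],[0,0,47,0,-1],[0,0,49,0,-1]]]' >/dev/null;python3 st.py; python3 -m creep '[[[0,0,2,0,-1],[0,0,4,0,-1],[0,0,6,0,-1],[0,0,8,0,-1],[0,0,9,0,-1]]]' >/dev/null; python3 st.py
```

```text
t 2.1 stand-frame mm [23.5  1.4 73.1] F [-0.43 -0.27  0.2 ] yawerr -0.0 w 0.0006
t 2.6 stand-frame mm [24.1  1.3 64.9] F [0.04 0.17 4.02] yawerr -0.0 w 0.0007
```

Contact is at about 4 N, so I'll continue downward.

```bash
python3 -m creep '[[[0,0,1.5,0,-1],[0,0,3,0,-1],[0,0,4.5,0,-1],[0,0,6,0,-1],[0,0,7,0,-1]]]' >/dev/null;python3 st.py; python3 -m creep '[[[0,0,1.5,0,-1],[0,0,3,0,-1],[0,0,4.5,0,-1],[0,0,6,0,-1],[0,0,6,0,-1]]]' >/dev/null; python3 st.py
python3 - <<'E'
from plant import r
import cv2,numpy as np
a=r.camera("top")[185:305,210:310];b=r.camera("scene")[163:283,325:425]
cv2.imwrite("pics/c1.png",cv2.resize(np.hstack([a,b]),None,fx=4,fy=4,interpolation=cv2.INTER_CUBIC)[:,:,::-1])
E
```

```text
t 3.1 stand-frame mm [24.   1.3 57.5] F [-0.27  0.8   2.24] yawerr -0.0 w 0.0004
t 3.6 stand-frame mm [23.7  1.3 51.3] F [ 0.63 -0.19  0.07] yawerr -0.0 w 0.0004
```

View pics/c1.png

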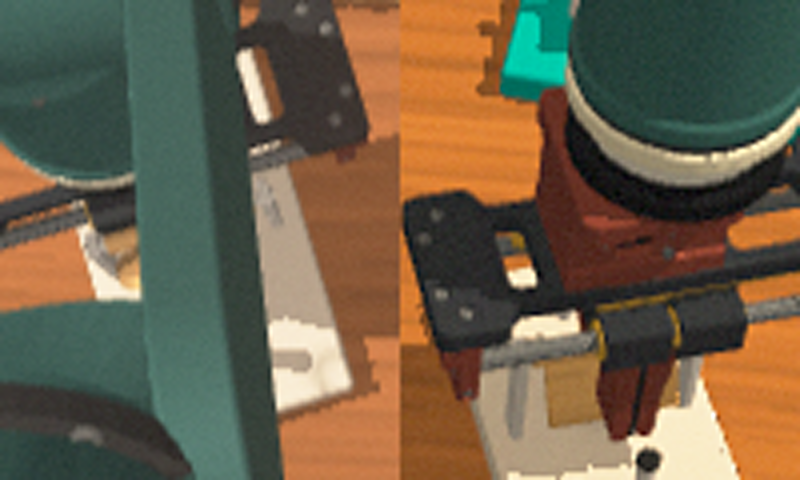

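The tail is pressed down steeply and the stand hasn't moved. I'll rise over the disc and go to the paddle's -x side.

```bash
python3 -m creep '[[[0,0,-15,0,-1],[0,0,-45,0,-1],[0,0,-80,0,-1],[0,0,-115,0,-1],[0,0,-120,0,-1]]]' >/dev/null;python3 st.py; python3 -m creep '[[[40,0,0,0,-1],[80,0,0,0,-1],[110,0,0,0,-1],[110,0,0,0,-1],[110,0,0,0,-1]]]' >/dev/null; python3 st.py
python3 - <<'E'
from plant import r
import cv2,numpy as np
a=r.camera("top")[185:305,210:310];b=r.camera("scene")[203:323,325:425]
cv2.imwrite("pics/c2.png",cv2.resize(np.hstack([a,b]),None,fx=4,fy=4,interpolation=cv2.INTER_CUBIC)[:,:,::-1])
E
```

```text
t 4.2 stand-frame mm [ 26.    1.2 175.8] F [-0.02 -0.59  0.1 ] yawerr -0.0 w 0.0007
t 4.7 stand-frame mm [-86.8   1.4 171.2] F [ 0.37 -0.38  0.23] yawerr -0.0 w 0.0007
```

View pics/c2.png

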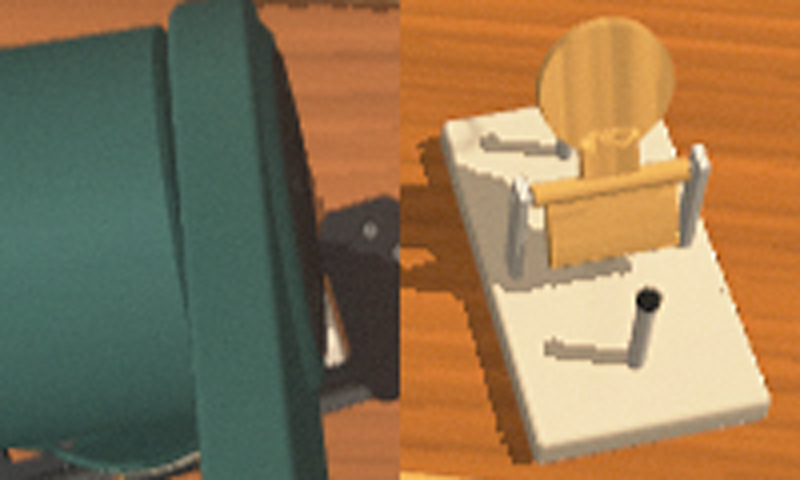

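The paddle stands well up, with the disc at crop (607,85). The stand's corners haven't changed. I'll work out the angle.

```bash
python3 - <<'E'
from h import *
for t in (.7,.8,.9,1.0,1.1,1.2):
    print(t,((proj("scene",w([.5596,.1806,.321],[pad(t,.044,0,.003),pad(t,.072,0,.003),pad(t,-.034,.0,.003)]))-[224.6,202.6])*4).round(0).tolist())
E
```

```text
0.7 [[595.0, 75.0], [585.0, 7.0], [624.0, 263.0]]
0.8 [[598.0, 76.0], [589.0, 8.0], [622.0, 262.0]]
0.9 [[601.0, 79.0], [594.0, 11.0], [619.0, 261.0]]
1.0 [[604.0, 82.0], [599.0, 16.0], [617.0, 259.0]]
1.1 [[607.0, 87.0], [605.0, 22.0], [615.0, 256.0]]
1.2 [[611.0, 92.0], [610.0, 31.0], [612.0, 252.0]]
```

theta is about 1.05. I'll lower on the -x side, then push towards +x.

```bash
python3 -m creep '[[[0,0,25,0,-1],[0,0,50,0,-1],[0,0,70,0,-1],[0,0,76,0,-1],[0,0,76,0,-1]]]' >/dev/null;python3 st.py; python3 -m creep '[[[-10,0,0,0,-1],[-20,0,0,0,-1],[-28,0,0,0,-1],[-36,0,0,0,-1],[-44,0,0,0,-1]]]' >/dev/null; python3 st.py; python3 -m creep '[[[-6,0,0,0,-1],[-12,0,0,0,-1],[-18,0,0,0,-1],[-24,0,0,0,-1],[-30,0,0,0,-1]]]' >/dev/null; python3 st.py
```

```text
t 5.3 stand-frame mm [-85.9   1.4  94.7] F [-0.73  0.15  0.07] yawerr -0.0 w 0.001
t 5.8 stand-frame mm [-41.4   1.3  96. ] F [-0.75 -0.89  0.24] yawerr -0.0 w 0.0006
t 6.3 stand-frame mm [-12.    1.4  95.6] F [-2.39  0.1   0.92] yawerr -0.0 w 0.0006
```

```bash
python3 -m creep '[[[-5,0,0,0,-1],[-10,0,0,0,-1],[-15,0,0,0,-1],[-20,0,0,0,-1],[-25,0,0,0,-1]]]' >/dev/null;python3 st.py; python3 -m creep '[[[-5,0,0,0,-1],[-10,0,0,0,-1],[-15,0,0,0,-1],[-20,0,0,0,-1],[-25,0,0,0,-1]]]' >/dev/null; python3 st.py
```

```text
t 6.8 stand-frame mm [13.4  1.3 95.7] F [-1.48  0.28  0.91] yawerr -0.0 w 0.0008
t 7.3 stand-frame mm [38.4  1.4 95.7] F [-0.18  0.53  0.47] yawerr -0.0 w 0.0006
```

```bash
python3 - <<'E'
from plant import r
import cv2,numpy as np
a=r.camera("top")[185:305,210:310];b=r.camera("scene")[203:323,325:425]
cv2.imwrite("pics/c3.png",cv2.resize(np.hstack([a,b]),None,fx=4,fy=4,interpolation=cv2.INTER_CUBIC)[:,:,::-1])
E
```

```text
(no output)
```

View pics/c3.png

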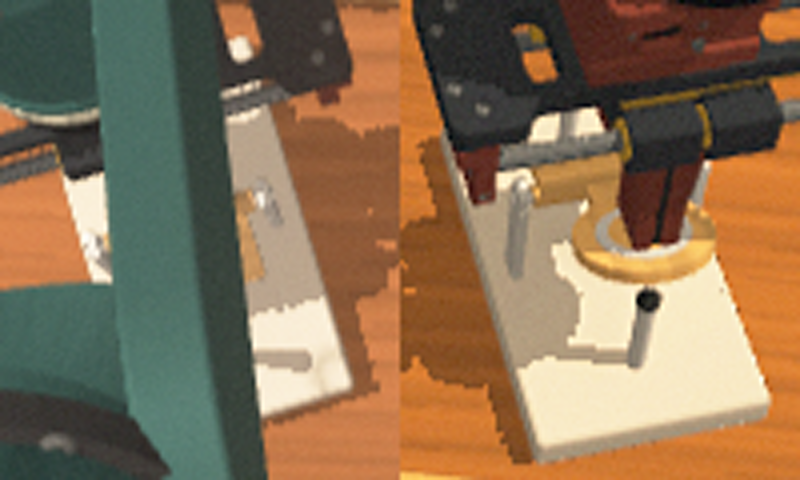

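The disc is over with its ring face up, the fingertip is on it, and the stand is in place. Now I'll press it down.

```bash
python3 -m creep '[[[-1,0,5,0,-1],[-2,0,10,0,-1],[-2,0,14,0,-1],[-2,0,18,0,-1],[-2,0,21,0,-1]]]' >/dev/null;python3 st.py; python3 -m creep '[[[0,0,0.5,0,-1],[0,0,1,0,-1],[0,0,1.5,0,-1],[0,0,2,0,-1],[0,0,2,0,-1]]]' >/dev/null; python3 st.py
```

```text
t 7.9 stand-frame mm [39.7  1.4 74.1] F [ 0.34 -0.49  1.39] yawerr -0.0 w 0.0001
t 8.4 stand-frame mm [39.5  1.4 73.2] F [-1.62  0.41  5.38] yawerr -0.0 w 0.0001
```

It stopped at z = 73.2 mm with the force rising, so it's on the rest. One slight extra press, then I'll lift clear and look.

```bash
python3 -m creep '[[[0,0,0.5,0,-1],[0,0,1,0,-1],[0,0,1,0,-1],[0,0,1,0,-1],[0,0,1,0,-1]]]' >/dev/null;python3 st.py; python3 -m creep '[[[0,0,-10,0,-1],[0,0,-40,0,-1],[0,0,-80,0,-1],[0,0,-110,0,-1],[0,0,-120,0,-1]]]' >/dev/null; python3 -m creep '[[[40,0,0,0,-1],[80,0,0,0,-1],[120,0,0,0,-1],[160,0,0,0,-1],[180,0,0,0,-1]]]' >/dev/null; python3 st.py
python3 - <<'E'
from plant import r
import cv2,numpy as np
b=r.camera("scene");cv2.imwrite("pics/s4.png",b[:,:,::-1]); b=b[203:323,325:425]
a=r.camera("top")[185:305,210:310]
cv2.imwrite("pics/c4.png",cv2.resize(np.hstack([a,b]),None,fx=4,fy=4,interpolation=cv2.INTER_CUBIC)[:,:,::-1])
from h import *
for t in (2.8,3.0,3.14): print(t,((proj("scene",w([.5596,.1806,.321],[pad(t,.044,0,-.003),pad(t,.072,0,-.003),pad(t,-.034,.0,-.003)]))-[224.6,202.6])*4).round(0).tolist())
E
```

```text
t 8.9 stand-frame mm [39.6  1.4 73. ] F [-3.14  0.35 11.3 ] yawerr -0.0 w 0.0004
t 9.9 stand-frame mm [-144.9    1.9  190.4] F [0.12 0.34 0.62] yawerr -0.0 w 0.0006
2.8 [[643.0, 237.0], [665.0, 279.0], [586.0, 131.0]]
3.0 [[642.0, 254.0], [664.0, 307.0], [587.0, 119.0]]
3.14 [[641.0, 265.0], [662.0, 324.0], [588.0, 112.0]]
```

View pics/c4.png

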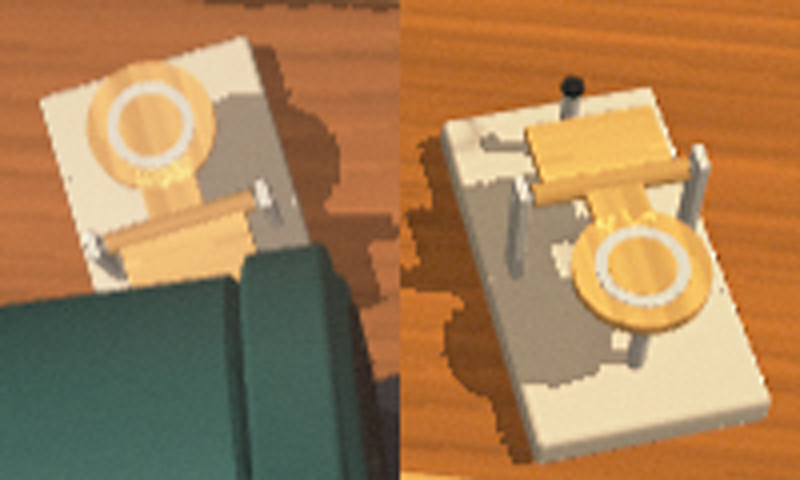

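View pics/s4.png

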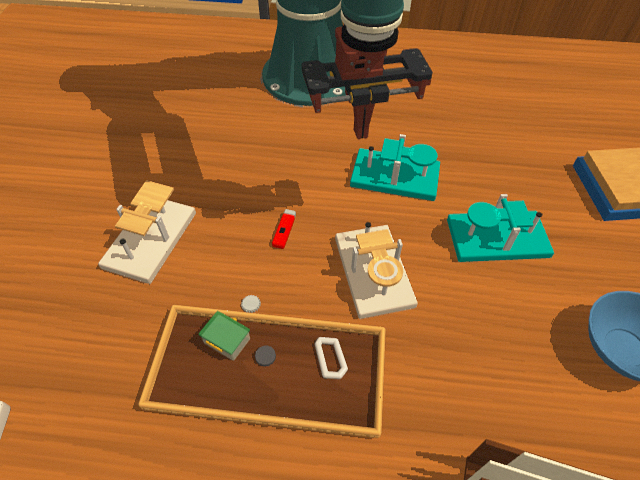

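The ring shows at crop (642,265), which matches pi, so the paddle lies level on its other rest. The stand's corners haven't moved, the other things look undisturbed, and the robot is clear. I'll hand it in.

```bash
python3 -c "
from plant import r
print(r.close_job())"
```

```text
the job is handed in; nothing more can be done
None
```

The round paddle is turned over and lies level on its other rest with the ring face up; the stand is in place, nothing else looks disturbed, and the job was handed in at about 10 s of the 45 s allowed.

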